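# Hang the bottle stencil on the crate-marking easel

### The job

Hang the bottle stencil on the marking easel's two pins, one pin through each hole, bottle neck uphill, so that it lies flat against the crate board ready for painting, and let go of it. Leave the sun stencil lying where it is, and do not knock over the two loose glass bottles.

Things in the scene. Friction and masses are not known exactly. Their poses are not given: they have to be found in the camera images.
- bottle_stencil: The stencil to hang: 5 mm aluminium plate, 140 mm (x) by 170 mm (y), about 0.3 kg, lying picture side up on the bench. A bottle shape is cut through it in four pieces: body, shoulder, neck, cap. x points up the picture (from the bottle's body to its neck), y to the picture's left, z out of its upper face. Origin: centre of the plate's underside.
- bottle_stencil_grip (a point): Centre, half-way up, of the upright wooden grip bar fixed on the bottle stencil's upper face, above the picture: 20 mm thick (along x), 80 mm long (along y), 45 mm high. It lies 30 mm from the plate's centre towards +x and 27.5 mm above its underside. Axes as the stencil's.
- bottle_stencil_hole_left (a point): Centre, at the plate's underside, of the bottle stencil's left hole: round, 14 mm across, right through, near the top left corner of the picture. 52 mm from the plate's centre towards +x and 65 mm towards +y. Axes as the stencil's.
- bottle_stencil_hole_right (a point): The same for its right hole, 52 mm towards +x and 65 mm towards -y.
- easel: Marking easel: a wooden stand fixed to the bench, 240 mm wide. Its board slopes 35 degrees from level and rises roughly towards the robot's left (+y). Along the top runs a 40 mm steel rail with two locating pins; below it, level with the rail's face, lies a white crate board, 115 by 240 mm, held by a ledge 8 mm proud, 135 mm downhill of the pins. Origin: under its middle, on the bench; x points uphill.
- pin_left (a point): Foot of the left pin (the one nearer the robot), on its axis, at the rail's face. Steel pin square to the slope, 10 mm in diameter, 22 mm long, the last 8 mm tapering to a 4 mm nose. z runs along the pin out of the slope, x straight uphill in the slope, y from the right pin to the left one (left as one stands facing the slope).
- pin_right (a point): Foot of the right pin (farther from the robot), 130 mm from the left one; same pin, same axes.
- sun_stencil_grip (a point): Centre of the grip bar of the other stencil, to be left alone: the same plate, bar and pin holes, lying flat, but with a round sun and eight rays cut through it.
- glass0: Loose green glass bottle standing on the bench, 58 mm across, 226 mm tall, about 0.45 kg; origin at the centre of its foot, z up.
- glass1: A second loose bottle, the same.
Not all that is in view belongs to the job. Leave any pink or red look-alike of the bottle_stencil alone.

How it is judged:
By the outcome, as a careful person would: the job done as asked, in the order asked, and still so for the second after the job is handed in, with the robot touching nothing.
It also fails if it takes over 48 s, if anything falls off the work surface, if the arm or the gripper's body presses on something with over 40 N, if the wrist force passes 120 N, or if a joint passes its speed limit or range.

### The arm

A 7-joint arm with a two-finger parallel gripper is mounted at the origin on the work surface. World frame = base frame: x ahead of the robot, y to its left, z up, the work surface at z = 0. Lengths are in m, angles in rad, forces in N, time in s.
With the tool pointing down it reaches from about 0.425 to 0.875 m from the base axis. Payload 4.7 kg.
Tool frame: the origin (TCP) lies at the very end of the fingers, on their centre line; the grasp point (between the pads) lies 19 mm behind it; z points along the fingers, y is the line along which they close (so a half turn about z gives the same grasp; the last joint's range is limited). The gripper opens to 87 mm and grips with 3 to 60 N. Pads are 19 mm wide; open, the fingers measure 117 mm over their backs; the gripper's body (75 mm by 190 mm) begins 51 mm behind the grasp point.
Start: joints at [1.36, 0.321, -0.07, 1.45, 0.023, 1.371, -0.057], TCP at [0.145, -0.634, 0.223] pointing down, gripper open.
Joint ranges: [-2.86, 2.86], [-0.3, 2.09], [-1.38, 1.24], [0.06, 2.45], [-1.56, 4.7], [0.09, 2.05], [-2.69, 2.69]. Speed limits (rad/s): [2.57, 2.57, 3.14, 3.14, 3.14, 3.14, 3.14].

### API

Orientations are given as a rotation vector (axis times angle).
In Python, from bench import ctrl, get_image, job gives the robot as it stands.
- The arm moves only by the shell command python3 -m crank 'ROWS' [FORCE]. ROWS is JSON, a list that holds one entry, the list of rows, each a list of 5 numbers: the shift along the tool's x, y, z in mm, then the turn about the tool's z in rad, then the closure, from -1 (fully open) to 1 (shut), so that 0 is half open. A call has 1 to 10 rows; each row shifts and turns the commanded pose from where the row before left it, along the tool's axes as they then stand; what a row does not reach is not made up. A row lasts 1/12 s, in which the tool goes at most 41.7 mm and 7.16 degrees, less where a joint would pass 70% of its speed; a pose out of reach is approached as far as the arm can. A call with a gripper value outside its range is refused whole. The fingers move at their own pace and stop on an object; FORCE is the grip in N (left out, the last holds). Time passes only in rows, so rows that do not move let the fingers close. It gives the time, the measured TCP pose, the force, the opening and the grip force at its end, in the units of the state.
- ctrl.get_state(): the state, without advancing time (a new reading comes with each control period).
- get_image(name): name is "side" or "top" or "wrist"; returns a dict with "pixels" (480x640x3 uint8, red, green, blue), "fx", "fy", "cx", "cy" (pixels), "T" (4x4, takes a point from camera to world coordinates); the wrist camera has in their place "T_tool_cam" (4x4, takes a point from camera to tool coordinates, whose origin is the TCP and whose axes are the flange's). Camera axes: x right, y down, z forward; pixel columns grow to the right and rows downward; lengths in m; the calibration is good to about 2 mm. A picture is of the moment at which its call begins: read the wrist's pose just before it. There is no depth.
- job.close_job(): hands the job in; it is judged then, once.
The state is a dict: "time": time; "joint_positions": joint angles; "qd": joint speeds; "joint_torque": joint torques, N m; "position": TCP position; "tool_rot": TCP orientation; "ft_force": force on the tool from outside, world axes, zero at the start; "torque": the same for the moment, N m; "grip_width": opening from 0.0 (shut) to 1.0 (fully open); "grip_force": force on a finger pad.
Only numpy, scipy, OpenCV 4.12 (cv2) and the standard library are available. Lean on these libraries where they do the work, as an engineer would, in place of code of your own. Each camera call takes 0.05 s, during which the arm holds its last target. There are 200 camera calls.

## Working session

There is one attempt and no reset: what is moved stays moved. The work goes in short steps, Python scripts to look and compute and a shell command to move; the robot and the scene stay as the last step left them, time stands still between calls to the robot, and variables do not carry over. Pictures are saved under pics/ and viewed, at most 10 in all, crops included, and the job is handed in when it is done.

```bash
mkdir -p pics; ls; python3 - <<'E'
from bench import ctrl,get_image
import cv2,numpy as np
s=ctrl.get_state();print({k:np.round(v,3).tolist() for k,v in s.items()})
for n in("top","side","wrist"):
    d=get_image(n);cv2.imwrite(f"pics/{n}0.png",d["pixels"][:,:,::-1])
    print(n,d["fx"],d["fy"],d["cx"],d["cy"],np.round(d.get("T",d.get("T_tool_cam")),4).tolist())
E
```

```text
pics
{'time': 0.0, 'joint_positions': [1.36, 0.322, -0.07, 1.452, 0.023, 1.371, -0.057], 'qd': [-0.001, 0.001, -0.002, -0.001, 0.0, -0.0, 0.001], 'joint_torque': [0.001, -49.129, -0.404, -31.253, -0.064, 0.044, 0.0], 'position': [0.145, -0.633, 0.221], 'tool_rot': [-3.12, -0.352, 0.0], 'ft_force': [-0.154, 0.13, -0.536], 'torque': [0.043, -0.004, 0.032], 'grip_force': 0.0, 'grip_width': 0.999}
top 484.2810847611318 484.2810847611318 324.9243823571955 240.56751126901437 [[0.0639, -0.9757, 0.2095, 0.2931], [-0.998, -0.0627, 0.0121, 0.0715], [0.0013, -0.2099, -0.9777, 1.1316], [0.0, 0.0, 0.0, 1.0]]
side 453.9265528474353 453.9265528474353 314.07892630629647 239.6728785525436 [[-0.8167, -0.3271, 0.4754, -0.0502], [-0.5767, 0.4327, -0.693, 0.9096], [0.021, -0.8401, -0.542, 0.7264], [0.0, 0.0, 0.0, 1.0]]
wrist 407.9889819700152 407.9889819700152 316.58775112362923 238.3459860509446 [[0.0002, -0.9698, -0.2438, 0.0656], [1.0, -0.0002, 0.0014, -0.0007], [-0.0014, -0.2438, 0.9698, -0.1618], [0.0, 0.0, 0.0, 1.0]]
```

View pics/top0.png

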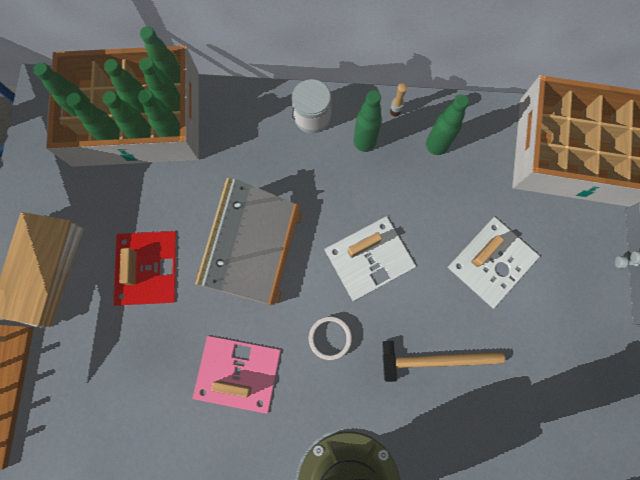

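View pics/side0.png

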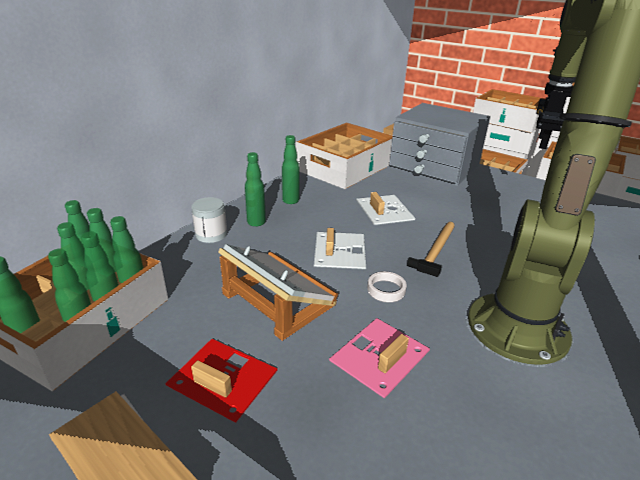

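The top view shows the bottle stencil at about (370,258), with its bar at (366,243). The easel pins are at about (237,205) and (220,263), with the rail on the left (+y). The loose bottles have their feet near (367,145) and (437,148), and the sun stencil is at (494,262). The side view shows the pins near (285,252) and (247,275).

The tool can't be tilted. I'll grip the bar by its ends, along stencil y, so the plate hangs tilted from the pads.

```bash
cat > h.py <<'E'
import numpy as np,cv2
from scipy.spatial.transform import Rotation as R
def ray(d,u,v,T=None):
    T=d["T"] if T is None else T
    r=T[:3,:3]@np.array([(u-d["cx"])/d["fx"],(v-d["cy"])/d["fy"],1]);return T[:3,3],r
def onz(d,u,v,z,T=None):
    o,r=ray(d,u,v,T);return o+r*(z-o[2])/r[2]
def two(a,b):
    (o,r),(p,s)=a,b
    k=np.linalg.lstsq(np.c_[r,-s],p-o,rcond=None)[0]
    x,y=o+r*k[0],p+s*k[1];return (x+y)/2,np.linalg.norm(x-y)
def wristT(d,st):
    M=np.eye(4);M[:3,:3]=R.from_rotvec(st["tool_rot"]).as_matrix();M[:3,3]=st["position"];return M@d["T_tool_cam"]
E
python3 - <<'E'
from h import *
from bench import get_image
d=get_image("top");im=d["pixels"]
hsv=cv2.cvtColor(im,cv2.COLOR_RGB2HSV)
w=((hsv[...,1]<40)&(hsv[...,2]>165)).astype(np.uint8)
o=((hsv[...,0]<25)&(hsv[...,1]>90)&(hsv[...,2]>120)).astype(np.uint8)
for nm,m,z,lo in(("white",w,.005,1500),("wood",o,.05,150)):
    for c in cv2.findContours(m,cv2.RETR_EXTERNAL,cv2.CHAIN_APPROX_NONE)[0]:
        if cv2.contourArea(c)<lo: continue
        p=np.array([onz(d,*q[0],z)[:2] for q in c],np.float32)
        r=cv2.minAreaRect(p);
        if max(r[1])<.3: print(nm,c.mean((0,1)).round(),np.round(r[0],4),np.round(r[1],3),round(r[2],1),np.round(cv2.boxPoints(r),3).tolist())
s=get_image("side")["pixels"]
a=cv2.resize(im[165:315,190:310],None,fx=3.3,fy=3.3,interpolation=2);b=cv2.resize(s[230:350,210:345],None,fx=2.9,fy=2.9,interpolation=2)
H=max(a.shape[0],b.shape[0]);f=lambda i:cv2.copyMakeBorder(i,0,H-i.shape[0],0,0,0)
cv2.imwrite("pics/e1.png",np.hstack([f(a),f(b)])[:,:,::-1]);print(a.shape,b.shape)
E
```

```text
white [493. 259.] [ 0.5097 -0.3142] [0.14  0.172] 49.7 [[0.39899998903274536, -0.31200000643730164], [0.5299999713897705, -0.4230000078678131], [0.6200000047683716, -0.3160000145435333], [0.49000000953674316, -0.20499999821186066]]
white [369. 254.] [ 0.5002 -0.0219] [0.14 0.17] 32.0 [[0.3959999978542328, 0.013000000268220901], [0.4860000014305115, -0.13099999725818634], [0.6050000190734863, -0.05700000002980232], [0.5139999985694885, 0.08699999749660492]]
wood [  4. 429.] [0.0766 0.7314] [0.046 0.021] 11.7 [[0.052000001072883606, 0.7369999885559082], [0.0560000017285347, 0.7170000076293945], [0.10100000351667404, 0.7260000109672546], [0.09700000286102295, 0.7459999918937683]]
wood [  7. 401.] [0.1328 0.7364] [0.049 0.034] 11.7 [[0.10499999672174454, 0.7480000257492065], [0.1120000034570694, 0.7149999737739563], [0.1599999964237213, 0.7250000238418579], [0.15299999713897705, 0.7580000162124634]]
wood [229. 389.] [0.1862 0.2687] [0.079 0.018] 82.9 [[0.1720000058412552, 0.23100000619888306], [0.1899999976158142, 0.2280000001192093], [0.20000000298023224, 0.3070000112056732], [0.1819999
[... 1618 characters left out ...]

wood [282. 254.] [0.4903 0.1799] [0.01  0.238] 81.2 [[0.3720000088214874, 0.19300000369548798], [0.6069999933242798, 0.15700000524520874], [0.609000027179718, 0.16699999570846558], [0.37400001287460327, 0.2029999941587448]]
wood [136. 140.] [0.7396 0.5602] [0.036 0.252] 12.4 [[0.6949999928474426, 0.6790000200271606], [0.7490000128746033, 0.43299999833106995], [0.7839999794960022, 0.4410000145435333], [0.7300000190734863, 0.6869999766349792]]
wood [586. 129.] [ 0.8367 -0.5294] [0.249 0.256] 84.4 [[0.6970000267028809, -0.640999972820282], [0.9520000219345093, -0.6660000085830688], [0.9769999980926514, -0.4180000126361847], [0.7210000157356262, -0.3930000066757202]]
(495, 396, 3) (348, 392, 3)
```

View pics/e1.png

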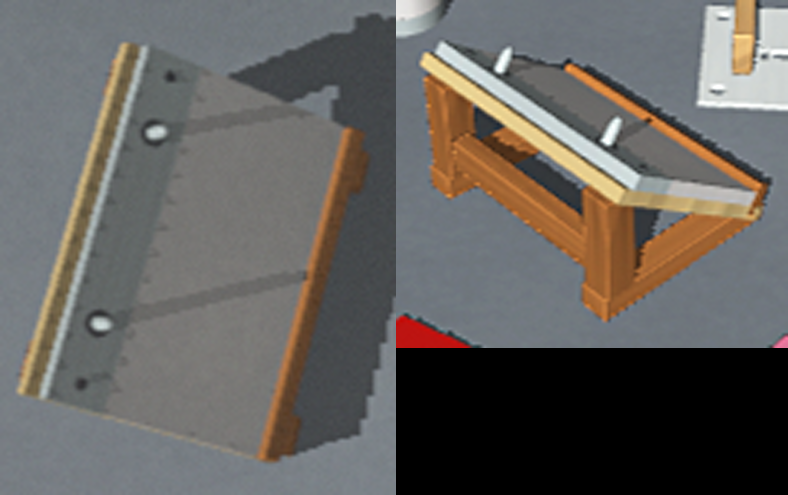

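The crop shows the pin noses at top-view pixels (236.7,205) and (220.3,262.9), which are (248.6,246.5) and (285.9,270.7) in the side view. The stencil is well measured: centre (0.500,-0.022), x heading 32°. I'll move above it.

```bash
python3 -m crank '[[[34,-11,0,0,-1],[34,-11,0,0,-1],[34,-11,0,0,-1],[34,-11,0,0,-1],[34,-11,0,0,-1],[34,-11,0,0,-1],[34,-11,0,0,-1],[34,-11,0,0,-1],[34,-11,0,0,-1],[34,-11,0,0,-1]]]'
python3 -m crank '[[[12.3,-30,0,0,-1],[12.3,-30,0,0,-1],[12.3,-30,0,0,-1],[12.3,-30,0,0,-1],[12.3,-30,0,0,-1],[12.3,-30,0,0,-1],[12.3,-30,0,0,-1],[12.3,-30,0,0,-1],[12.3,-30,0,0,-1],[12.3,-30,0,0,-1]]]'
python3 -m crank '[[[12.3,-30,0,0,-1],[12.3,-30,0,0,-1],[12.3,-30,0,0,-1],[12.3,-30,0,0,-1],[0,0,0,-0.111,-1],[0,0,0,-0.111,-1],[0,0,0,-0.111,-1],[0,0,0,0,-1],[0,0,0,0,-1]]]'
cat >> h.py <<'E'
def go(st,p,h):
    "mm shift in tool axes (x,y,z) to world TCP p; rad turn to bring tool x to heading h (deg)"
    M=R.from_rotvec(st["tool_rot"]).as_matrix();c=np.degrees(np.arctan2(M[1,0],M[0,0]))
    return np.round(M.T@(np.array(p)-st["position"])*1000,1),round(-np.radians((h-c+180)%360-180),3),round(c,2)
E
python3 - <<'E'
from h import *
from bench import get_image,ctrl
d=get_image("top");s=get_image("side")
N=[]
for a,b in(((220.3,262.9),(285.9,270.7)),((236.7,205),(248.6,246.5))):
    p,e=two(ray(d,*a),ray(s,*b));N.append(p);print("nose",p.round(4),e.round(4))
print(np.linalg.norm(N[0]-N[1]))
st=ctrl.get_state();w=get_image("wrist");T=wristT(w,st)
print(st["position"],go(st,[.5248,-.0053,.024],32))
hsv=cv2.cvtColor(w["pixels"],cv2.COLOR_RGB2HSV)
m=((hsv[...,1]<40)&(hsv[...,2]>165)).astype(np.uint8);o=((hsv[...,0]<25)&(hsv[...,1]>90)&(hsv[...,2]>120)).astype(np.uint8)
for mm,z,lo in((m,.005,5000),(o,.05,800)):
    for c in cv2.findContours(mm,cv2.RETR_EXTERNAL,cv2.CHAIN_APPROX_NONE)[0]:
        if cv2.contourArea(c)>lo:
            p=np.array([onz(w,*q[0],z,T)[:2] for q in c],np.float32);r=cv2.minAreaRect(p);print(np.round(r[0],4),np.round(r[1],4),r[2],cv2.boundingRect(c))
cv2.imwrite("pics/w1.png",w["pixels"][:,:,::-1])
E
```

```text
time: 1.08
position: [0.453, -0.4496, 0.2226]
tool_rot: [3.122, 0.352, -0.0]
ft_force: [-0.4, -0.3, -0.6]
grip_width: 1.004
grip_force: 0.0
time: 1.92
position: [0.5048, -0.1292, 0.2227]
tool_rot: [3.121, 0.352, 0.0]
ft_force: [-0.1, -0.2, -0.7]
grip_width: 0.996
grip_force: 0.0
time: 2.67
position: [0.526, -0.0029, 0.2225]
tool_rot: [3.021, 0.86, -0.0]
ft_force: [0.3, -0.0, -0.6]
grip_width: 0.999
grip_force: 0.0
nose [0.4434 0.2967 0.1395] 0.0025
nose [0.5697 0.2754 0.14  ] 0.0023
0.1281623278213307
[ 0.52597263 -0.00301661  0.22249599] (array([ -2.2,   1.3, 198.5]), np.float64(-0.004), np.float64(31.79))
[ 0.5039 -0.0196] [0.129  0.1707] 31.795398712158203 (227, 168, 186, 132)
[ 0.5575 -0.2305] [0.0739 0.0306] 49.505767822265625 (530, 284, 42, 73)
[ 0.5252 -0.0059] [0.0179 0.0764] 31.78902816772461 (274, 209, 92, 22)
[0.4926 0.1774] [0.005  0.2356] 80.1971664428711 (23, 10, 170, 234)
```

View pics/w1.png

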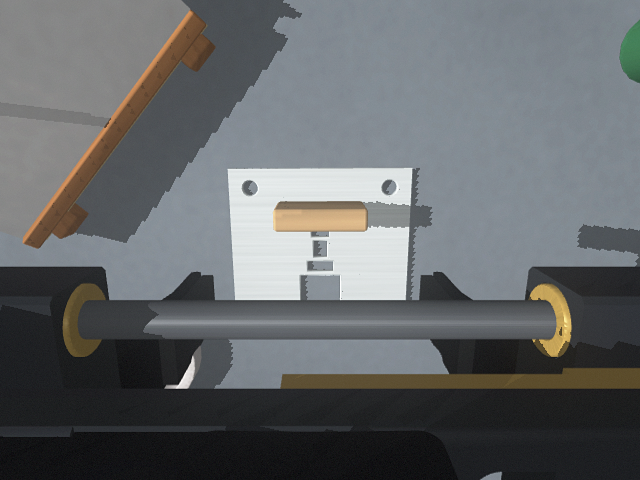

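The wrist view shows the bar square in the frame at (320,216), with both holes at (250,188) and (389,188). It's aligned, so I'll descend and grip the bar's ends.

```bash
python3 -m crank '[[[-3,2,25,0,-1],[0,0,35,0,-1],[0,0,35,0,-1],[0,0,35,0,-1],[0,0,35,0,-1],[0,0,26,0,-1],[0,0,10,0,-1],[0,0,0,0,-1],[0,0,0,0,-1]]]'
python3 -m crank '[[[0,0,0,0,1],[0,0,0,0,1],[0,0,0,0,1],[0,0,0,0,1],[0,0,0,0,1],[0,0,0,0,1]]]' 12
python3 -m crank '[[[0,0,-20,0,1],[0,0,-30,0,1],[0,0,-30,0,1],[0,0,-30,0,1],[0,0,-30,0,1],[0,0,-20,0,1],[0,0,0,0,1],[0,0,0,0,1],[0,0,0,0,1]]]'
python3 - <<'E'
from bench import get_image
import cv2,numpy as np
a=get_image("side")["pixels"][60:360,200:450];b=get_image("wrist")["pixels"]
cv2.imwrite("pics/l1.png",np.hstack([cv2.resize(a,(400,480)),cv2.resize(b[:360],(400,300)) if 0 else cv2.copyMakeBorder(cv2.resize(b,(400,300)),0,180,0,0,0)])[:,:,::-1])
E
```

```text
time: 3.57
position: [0.5252, -0.006, 0.0222]
tool_rot: [-3.02, -0.864, -0.001]
ft_force: [0.3, -0.5, -0.4]
grip_width: 0.999
grip_force: 0.0
time: 4.07
position: [0.5264, -0.0062, 0.0236]
tool_rot: [3.019, 0.864, 0.005]
ft_force: [0.1, -0.4, 6.8]
grip_width: 0.92
grip_force: 12.0
time: 4.82
position: [0.5233, -0.0063, 0.1799]
tool_rot: [-3.02, -0.865, 0.004]
ft_force: [0.3, -0.2, -3.0]
grip_width: 0.923
grip_force: 12.0
```

View pics/l1.png

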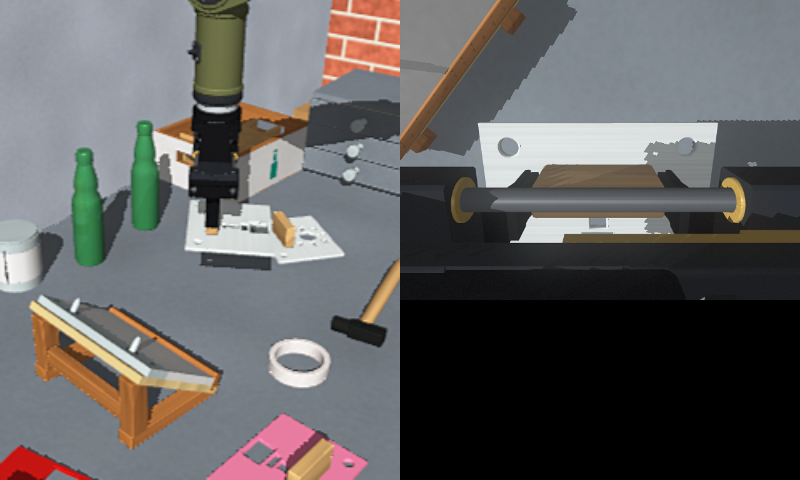

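The plate is lifted, but pad friction is holding it level. I'll lower it until its body edge would touch the bench at a 35° tilt, loosen the grip so it swings to that stop, then grip again.

```bash
python3 -m crank '[[[0,0,20,0,1],[0,0,30,0,1],[0,0,30,0,1],[0,0,20,0,1],[0,0,10,0,1],[0,0,0,0,1],[0,0,0,0,1]]]'
python3 -m crank '[[[0,0,0,0,1],[0,0,0,0,1],[0,0,0,0,1],[0,0,0,0,1],[0,0,0,0,1],[0,0,0,0,1]]]' 4
python3 - <<'E'
from bench import get_image
import cv2,numpy as np
a=get_image("side")["pixels"][140:290,250:450];b=get_image("wrist")["pixels"]
cv2.imwrite("pics/l2.png",np.hstack([cv2.resize(a,(400,300)),cv2.resize(b,(400,300))])[:,:,::-1])
E
```

```text
time: 5.5
position: [0.5243, -0.0059, 0.0711]
tool_rot: [-3.019, -0.865, 0.002]
ft_force: [0.4, -0.3, -3.1]
grip_width: 0.918
grip_force: 12.0
time: 6.0
position: [0.5253, -0.0061, 0.0723]
tool_rot: [3.019, 0.865, 0.003]
ft_force: [1.5, 1.1, -1.6]
grip_width: 0.921
grip_force: 4.0
```

View pics/l2.png

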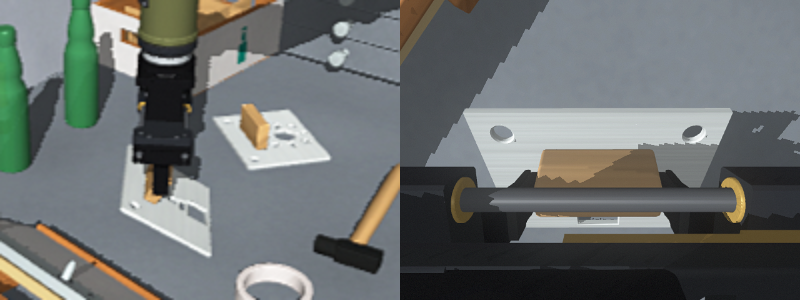

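It swung as planned, with the lower edge resting on the bench and the holes visible in the wrist view near (502,133) and (693,133) of the montage. I'll drop 3 mm, grip firmly, lift and measure the tilt from the holes.

```bash
python3 -m crank '[[[0,0,2,0,1],[0,0,1,0,1],[0,0,0,0,1],[0,0,0,0,1]]]' 4
python3 -m crank '[[[0,0,0,0,1],[0,0,0,0,1],[0,0,-20,0,1],[0,0,-30,0,1],[0,0,-40,0,1],[0,0,-40,0,1],[0,0,-40,0,1],[0,0,-30,0,1],[0,0,0,0,1],[0,0,0,0,1]]]' 30
cat > hm.py <<'E'
from h import *
from bench import get_image,ctrl
def holes(tag=None):
    w=get_image("wrist");T=w["T_tool_cam"];im=w["pixels"]
    if tag: cv2.imwrite(f"pics/{tag}.png",im[:,:,::-1])
    hsv=cv2.cvtColor(im,cv2.COLOR_RGB2HSV);m=((hsv[...,1]<45)&(hsv[...,2]>125)).astype(np.uint8)
    cs,hi=cv2.findContours(m,cv2.RETR_CCOMP,cv2.CHAIN_APPROX_NONE)
    out=[]
    for c,h in zip(cs,hi[0]):
        if h[3]>=0 and cv2.contourArea(c)>150: (u,v),ax,an=cv2.fitEllipse(c);out.append((u,v));print("hole",round(u,1),round(v,1),np.round(ax,1))
    return w,out
E
python3 - <<'E'
from hm import *
w,h=holes("w2")
E
```

```text
time: 6.43
position: [0.5242, -0.0062, 0.0682]
tool_rot: [-3.02, -0.865, 0.001]
ft_force: [-0.1, 0.5, -2.5]
grip_width: 0.92
grip_force: 4.0
time: 7.27
position: [0.5253, -0.006, 0.27]
tool_rot: [3.019, 0.864, 0.004]
ft_force: [-0.0, -0.2, -3.6]
grip_width: 0.915
grip_force: 30.0
hole 472.5 257.8 [ 5. 69.]
hole 155.7 210.8 [17.5 23. ]
```

View pics/w2.png

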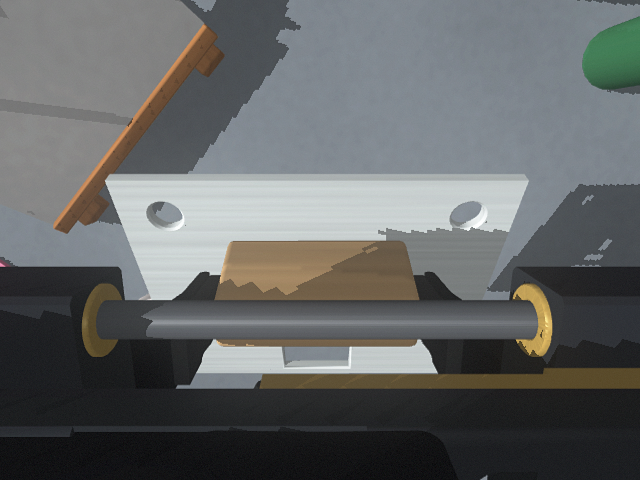

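The wrist view shows the hole rims at about (166,215) and (468,215) and the plate's top edge at row 180, from 107 to 528. That works out to a tilt of about 25°, so it slipped a little while swinging. I'll repeat with the pivot 11 mm higher to reach 35°.

```bash
python3 -m crank '[[[0,0,20,0,1],[0,0,40,0,1],[0,0,40,0,1],[0,0,40,0,1],[0,0,30,0,1],[0,0,15,0,1],[0,0,4,0,1],[0,0,0,0,1]]]'
python3 -m crank '[[[0,0,0,0,1],[0,0,0,0,1],[0,0,0,0,1],[0,0,0,0,1],[0,0,0,0,1],[0,0,0,0,1]]]' 3
python3 -m crank '[[[0,0,0,0,1],[0,0,0,0,1],[0,0,-20,0,1],[0,0,-30,0,1],[0,0,-40,0,1],[0,0,-40,0,1],[0,0,-40,0,1],[0,0,-30,0,1],[0,0,0,0,1],[0,0,0,0,1]]]' 30
cat > tilt.py <<'E'
from h import *
from bench import get_image,ctrl
w=get_image("wrist");im=w["pixels"];st=ctrl.get_state()
g=cv2.cvtColor(im,cv2.COLOR_RGB2HSV);m=((g[...,1]<40)&(g[...,2]>165)).astype(np.uint8)
c=max(cv2.findContours(m[:265],cv2.RETR_EXTERNAL,cv2.CHAIN_APPROX_NONE)[0],key=cv2.contourArea)
print("bbox",cv2.boundingRect(c))
for k in range(cv2.boundingRect(c)[1],262,8):
    x=np.flatnonzero(m[k,:318]);x=x[x>30]; print(k,x.min() if len(x) else None,end="; ")
cv2.imwrite("pics/w3.png",im[:,:,::-1])
E
python3 tilt.py
```

```text
time: 7.98
position: [0.5219, -0.006, 0.0766]
tool_rot: [-3.017, -0.865, 0.009]
ft_force: [-0.7, 0.1, -4.3]
grip_width: 0.916
grip_force: 30.0
time: 8.48
position: [0.525, -0.0062, 0.0802]
tool_rot: [3.019, 0.864, 0.002]
ft_force: [-0.3, -0.1, -2.2]
grip_width: 0.918
grip_force: 3.0
time: 9.32
position: [0.5254, -0.0059, 0.2812]
tool_rot: [3.018, 0.865, 0.005]
ft_force: [-0.2, -0.1, -4.8]
grip_width: 0.917
grip_force: 30.0
bbox (97, 170, 440, 95)
170 102; 178 97; 186 101; 194 106; 202 110; 210 114; 218 118; 226 122; 234 126; 242 130; 250 135; 258 139;
```

View pics/w3.png

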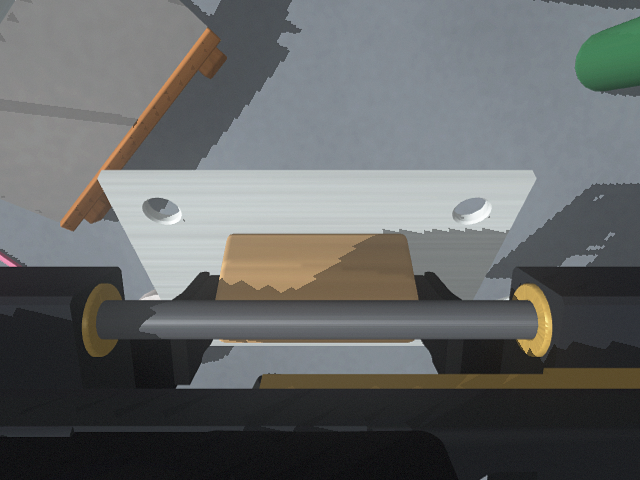

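The wrist view shows the top-edge corners at (97,178) and (537,178) and the holes at (162,211) and (472,211). Tilt is now 35.0°, and the underside hole centre sits at tool (37.9, 0, 11.1) mm. I'll turn 48.7° and move to 100 mm out from the pins along their axes.

```bash
python3 -m crank '[[[0,0,0,-0.1214,1],[0,0,0,-0.1214,1],[0,0,0,-0.1214,1],[0,0,0,-0.1214,1],[0,0,0,-0.1214,1],[0,0,0,-0.1214,1],[0,0,0,-0.1214,1],[0,0,0,0,1]]]'
python3 -m crank '[[[15,-5,5,0,1],[30,-10,10,0,1],[35,-11,11,0,1],[40,-13,13,0,1],[40,-13,13,0,1],[30,-10,10,0,1],[12,-4,4,0,1],[0,0,0,0,1],[0,0,0,0,1],[0,0,0,0,1]]]'
python3 - <<'E'
from h import *
from bench import get_image,ctrl
w=get_image("wrist");st=ctrl.get_state();im=w["pixels"]
cv2.imwrite("pics/w4.png",im[:,:,::-1]);print(go(st,[.493,.2045,.215],80.5))
T=np.linalg.inv(wristT(w,st))
for p in([.4434,.2967,.1395],[.5697,.2754,.14]):
    q=T[:3,:3]@p+T[:3,3];print(q[:2]/q[2]*w["fx"]+[w["cx"],w["cy"]],q[2])
E
```

```text
time: 10.03
position: [0.5231, -0.0061, 0.2769]
tool_rot: [-2.389, -2.035, 0.005]
ft_force: [0.0, 0.9, -4.2]
grip_width: 0.917
grip_force: 30.0
time: 10.87
position: [0.4929, 0.1979, 0.214]
tool_rot: [2.398, 2.029, -0.003]
ft_force: [-0.1, -0.8, -2.3]
grip_width: 0.913
grip_force: 30.0
(array([ 6.7, -1.4, -0.6]), np.float64(-0.001), np.float64(80.43))
[198.16527821  92.22988105] 0.22382062779845577
[431.92979891  92.18703527] 0.22325860361274236
```

View pics/w4.png

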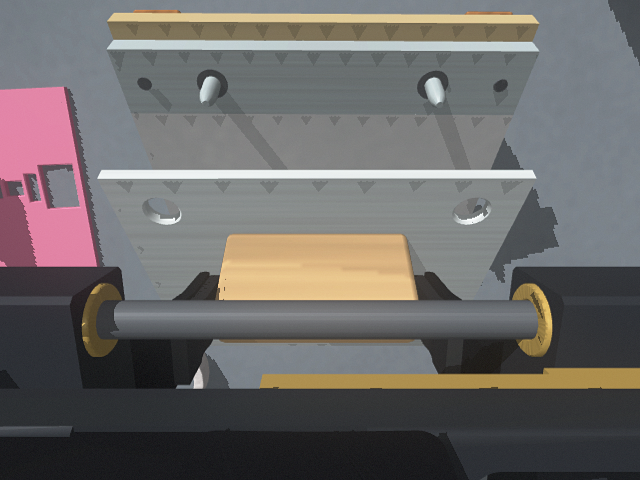

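The wrist view shows the pins ahead, with dark rings at their feet near (211,85) and (433,85) and noses near (206,102) and (437,102). They're about 3 mm off in tool y, and the heading is right. I'll move 50 mm closer and measure pins and holes in the same view.

```bash
python3 -m crank '[[[5,1,6,0,1],[10,1,13,0,1],[10,1,13,0,1],[6,0,7,0,1],[0,0,0,0,1],[0,0,0,0,1],[0,0,0,0,1]]]'
python3 - <<'E'
from h import *
from bench import get_image,ctrl
w=get_image("wrist");st=ctrl.get_state();im=w["pixels"]
print(st["position"])
a=im[90:240,70:320];b=im[90:240,320:570]
cv2.imwrite("pics/w5.png",np.vstack([cv2.resize(a,None,fx=2,fy=2,interpolation=2),cv2.resize(b,None,fx=2,fy=2,interpolation=2)])[:,:,::-1])
E
```

```text
time: 11.5
position: [0.5014, 0.229, 0.1764]
tool_rot: [2.396, 2.031, 0.0]
ft_force: [0.1, -0.4, -3.0]
grip_width: 0.91
grip_force: 30.0
[0.50152085 0.2290071  0.1765866 ]
```

View pics/w5.png

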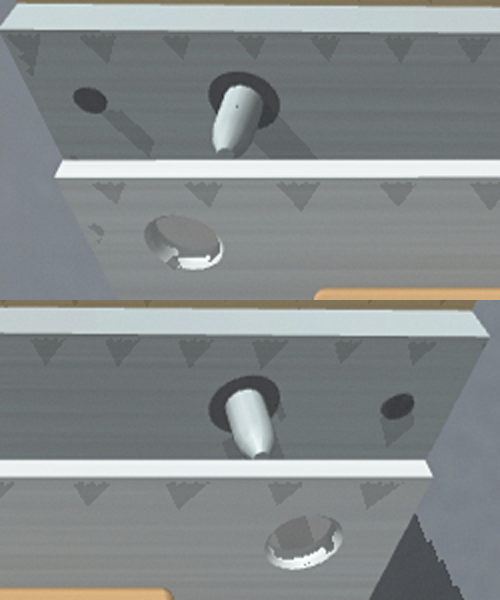

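The crop shows the noses at full-image (182.5,166.5) and (451,167.5), the ring centres at (192,140.5) and (442,142.5), and the holes at (161.8,211) and (471.8,211). The sides line up. The holes sit 5 mm too far uphill, the nose gap is about 29 mm, and the pin length checks out at 21.7 mm. I'll correct and insert in steps, watching the force.

```bash
python3 -m crank '[[[-4.3,0,3,0,1],[4,0,5.7,0,1],[5,0,7,0,1],[5,0,7,0,1],[2,0,2.8,0,1],[0,0,0,0,1],[0,0,0,0,1],[0,0,0,0,1]]]'
python3 -m crank '[[[2,0,2.9,0,1],[2,0,2.9,0,1],[2,0,2.9,0,1],[0,0,0,0,1],[0,0,0,0,1],[0,0,0,0,1]]]'
```

```text
time: 12.22
position: [0.5029, 0.2412, 0.1505]
tool_rot: [2.395, 2.033, -0.0]
ft_force: [0.7, -0.4, -3.2]
grip_width: 0.915
grip_force: 30.0
time: 12.72
position: [0.5038, 0.247, 0.1416]
tool_rot: [2.395, 2.033, -0.0]
ft_force: [0.3, -0.5, -3.1]
grip_width: 0.917
grip_force: 30.0
```

There's no contact force with the pins about 9 mm into the holes. I'll go on to the foot.

```bash
python3 -m crank '[[[2,0,2.9,0,1],[2,0,2.9,0,1],[1,0,1.5,0,1],[0,0,0,0,1],[0,0,0,0,1],[0,0,0,0,1]]]'
python3 -m crank '[[[1.1,0,1.6,0,1],[0.6,0,0.8,0,1],[0,0,0,0,1],[0,0,0,0,1],[0,0,0,0,1]]]'
```

```text
time: 13.22
position: [0.5046, 0.252, 0.1344]
tool_rot: [2.395, 2.033, -0.0]
ft_force: [0.0, 0.2, -3.6]
grip_width: 0.921
grip_force: 30.0
time: 13.63
position: [0.5049, 0.2536, 0.132]
tool_rot: [2.395, 2.033, -0.0]
ft_force: [-0.2, -0.2, -2.6]
grip_width: 0.918
grip_force: 30.0
```

```bash
python3 -m crank '[[[0.6,0,0.8,0,1],[0.6,0,0.8,0,1],[0,0,0,0,1],[0,0,0,0,1],[0,0,0,0,1]]]'
python3 -m crank '[[[0.6,0,0.8,0,1],[0.6,0,0.8,0,1],[0,0,0,0,1],[0,0,0,0,1],[0,0,0,0,1]]]'
python3 - <<'E'
from h import *
from bench import get_image
im=get_image("wrist")["pixels"];g=cv2.cvtColor(im,cv2.COLOR_RGB2GRAY)
for u in(135,445):
    print(g[190:234:3,u:u+54:3])
E
```

```text
time: 14.05
position: [0.5051, 0.2542, 0.131]
tool_rot: [2.395, 2.031, -0.001]
ft_force: [-4.6, -4.4, 2.5]
grip_width: 0.915
grip_force: 30.0
time: 14.47
position: [0.5051, 0.2544, 0.1307]
tool_rot: [2.394, 2.03, -0.005]
ft_force: [-7.8, -7.0, 12.9]
grip_width: 0.919
grip_force: 30.0
[[131 116 116 131 132 130 131 130 132 132 131 132 131 132 132 133 117 119]
 [130 130 113 131 131 129 129 131 130 130 129 129 128 130 130 129 131 115]
 [131 132 133 131 131 134 133 131 135 135 132 133 132 133 132 132 132 133]
 [135 133 133 135 120  61  62  98  96  96 101 132 135 132 132 134 133 134]
 [132 133 132 107  97  64  88 213 207 188 172 102  89 131 132 132 134 132]
 [130 131 130 108 100  57 220 204 198 178 154 132 106  88 128 132 131 130]
 [133 134 136 109 102 128 212 204 192 168 142 122  95  87  64 137 133 133]
 [132 130 132 110 105 208 208 199 180 160 135 110  90  86  59 109 133 132]
 [131 131 130 133 113 216 203 194 171 150 127 100  89  83 116 114 134 133]
 [131 130 131 131 184 212 199 184 163 137 115  90  85  91 117 118 113 130]
 [130 129 129 127 213 205 206 181 156 130 106  86  85 121 119 116
[... 736 characters left out ...]
113  71 103 118 133 133]
 [129 129 131 133  62  87 104 201 210 215 206 201 174 127 113 150 130 129]
 [130 130 132 114  64  83 165 197 208 216 207 202 184 155 187 172 129 131]
 [131 131 132 118  95  70 156 193 205 213 213 201 193 163 102 145 130 132]
 [131 131 130 128 119 121 145 182 204 210 214 204 200 173 132 131 130 129]
 [131 133 132 140 169 204 120 172 201 209 217 206 201 182 151 130 131 132]
 [129 130 132 130 125 198 163 161 199 207 211 219 217 188 158 100 131 130]
 [135 131 132 134 133 132 136 154 185 201 211 233 225 194 165 118 133 132]
 [131 131 130 131 130 115 131 137 169 199 214 243 231 202 172 130 130 130]
 [127 126 127 127 126 127 125 111 154 183 217 235 234 206 172 130 110 127]]
```

Pins show through both holes (bright blobs), and contact force is 13 N. I'll ease the grip so the plate settles, open, and retract straight up.

```bash
python3 -m crank '[[[0,0,0,0,1],[0,0,0,0,1],[0,0,0,0,1],[0,0,0,0,1]]]' 3
python3 -m crank '[[[0,0,0,0,-1],[0,0,0,0,-1],[0,0,0,0,-1],[0,0,0,0,-1],[0,0,0,0,-1],[0,0,0,0,-1]]]'
python3 -m crank '[[[0,0,-3,0,-1],[0,0,-6,0,-1],[0,0,-10,0,-1],[0,0,-20,0,-1],[0,0,-30,0,-1],[0,0,-30,0,-1],[0,0,-30,0,-1],[-30,0,-20,0,-1],[-30,0,0,0,-1],[-30,0,0,0,-1]]]'
python3 -m crank '[[[-30,0,0,0,-1],[-30,0,0,0,-1],[0,0,0,0,-1],[0,0,0,0,-1],[0,0,0,0,-1]]]'
python3 - <<'E'
from hm import *
st=ctrl.get_state();w=get_image("wrist");im=w["pixels"];T=wristT(w,st)
# expected projections of plate corners/bar if hung flat, foot mid & axes from insertion
h=np.array([np.cos(np.radians(80.5)),np.sin(np.radians(80.5)),0]);c,s=np.cos(np.radians(35)),np.sin(np.radians(35))
X=h*c+[0,0,s];Z=-h*s+[0,0,c];Y=np.cross(Z,X)
F=np.array([.5051,.2544,.1307])+.0379*h-[0,0,.0111]
O=F-.052*X
cam=get_image("top");Ti=np.linalg.inv(cam["T"])
def pr(p):
    q=Ti[:3,:3]@p+Ti[:3,3];return q[:2]/q[2]*cam["fx"]+[cam["cx"],cam["cy"]]
print("expected corners",[pr(O+a*X*.07+b*Y*.085+.005*Z).round(1).tolist() for a,b in((1,1),(1,-1),(-1,-1),(-1,1))],"bar top",pr(O+.03*X+.05*Z).round(1))
i=cam["pixels"];g=cv2.cvtColor(i,cv2.COLOR_RGB2HSV)
cv2.imwrite("pics/top_end.png",i[:,:,::-1])
m=((g[...,1]<30)&(g[...,2]>100)).astype(np.uint8)
m[:150]=0;m[320:]=0;m[:,:190]=0;m[:,310:]=0
o=((g[...,0]<25)&(g[...,1]>90)&(g[...,2]>100)).astype(np.uint8);o[:160]=0;o[320:]=0;o[:,:190]=0;o[:,310:]=0
for n,k in(("plate",m),("wood",o)):
    for q in cv2.findContours(k,0,1)[0]:
        if cv2.contourArea(q)>60: r=cv2.minAreaRect(q);print(n,np.round(r[0],1),np.round(r[1],1),round(r[2],1),np.round(cv2.boxPoints(r)).tolist())
E
```

```text
time: 14.85
position: [0.5055, 0.2563, 0.1291]
tool_rot: [2.395, 2.033, 0.001]
ft_force: [-2.5, -2.2, 2.9]
grip_width: 0.92
grip_force: 3.0
time: 15.35
position: [0.5053, 0.2561, 0.1287]
tool_rot: [-2.395, -2.033, -0.0]
ft_force: [-0.3, 0.6, -0.4]
grip_width: 0.999
grip_force: 0.0
time: 16.18
position: [0.4911, 0.1677, 0.2806]
tool_rot: [2.391, 2.035, 0.006]
ft_force: [1.0, -0.5, -0.9]
grip_width: 1.003
grip_force: 0.0
time: 16.6
position: [0.481, 0.109, 0.2787]
tool_rot: [2.394, 2.033, 0.002]
ft_force: [0.5, 0.6, -0.2]
grip_width: 1.002
grip_force: 0.0
expected corners [[210.4, 269.8], [232.2, 193.6], [286.8, 215.1], [268.2, 286.9]] bar top [247.2 235.8]
plate [238.  234.5] [169.  96.] 90.0 [[190.0, 150.0], [286.0, 150.0], [286.0, 319.0], [190.0, 319.0]]
wood [273.6 290.7] [ 5.5 28.1] 14.7 [[267.0, 304.0], [275.0, 276.0], [280.0, 278.0], [273.0, 305.0]]
wood [243.2 236.4] [15.4 39.2] 16.2 [[230.0, 253.0], [241.0, 215.0], [256.0, 220.0], [245.0, 257.0]]
wood [213.  230.8] [  6.1 109.9] 16.5 [[194.0, 283.0], [226.0, 177.0], [232.0, 179.0], [200.0, 284.0]]
```

The bar is where it should be if the plate is hung flat. I'll do one numeric check of flatness from the wrist and side views, plus the loose bottles.

```bash
python3 - <<'E'
from hm import *
st=ctrl.get_state();ww=get_image("wrist");ss=get_image("side")
h=np.array([np.cos(np.radians(80.5)),np.sin(np.radians(80.5)),0]);c,s=np.cos(np.radians(35)),np.sin(np.radians(35))
X=h*c+[0,0,s];Z=-h*s+[0,0,c];Y=np.cross(Z,X);F=np.array([.5053,.2555,.1298])+.0379*h-[0,0,.0111]
pts=[F+(a*.07-.052)*X+b*Y*.085+.005*Z for a,b in((1,1),(1,-1),(-1,-1),(-1,1))]
bar=[F+(-.022+a*.01)*X+b*Y*.04+.05*Z for a,b in((1,1),(1,-1),(-1,-1),(-1,1))]
for n,cam,T in(("wrist",ww,wristT(ww,st)),("side",ss,ss["T"])):
    Ti=np.linalg.inv(T)
    f=lambda p:((lambda q:q[:2]/q[2]*cam["fx"]+[cam["cx"],cam["cy"]])(Ti[:3,:3]@p+Ti[:3,3])).round().tolist()
    print(n,"plate",[f(p) for p in pts],"bartop",[f(p) for p in bar])
    im=cam["pixels"];g=cv2.cvtColor(im,cv2.COLOR_RGB2HSV);gr=cv2.cvtColor(im,cv2.COLOR_RGB2GRAY)
    o=((g[...,0]<25)&(g[...,1]>90)&(g[...,2]>70)).astype(np.uint8)
    for q in cv2.findContours(o,0,1)[0]:
        if cv2.contourArea(q)>150 : print(" wood",cv2.approxPolyDP(q,4,True).reshape(-1,2).tolist()[:8])
    e=cv2.createLineSegmentDetector().detect(gr)[0].reshape(-1,4)
    P=np.array([f(p) for p in pts]);lo,hi=P.min(0)-15,P.max(0)+15
    for l in e:
        if np.hypot(l[2]-l[0],l[3]-l[1])>(35 if n=="wrist" else 22) and (l.reshape(2,2)>lo).all() and (l.reshape(2,2)<hi).all(): print(" line",l.round().tolist())
g=cv2.cvtColor(ss["pixels"],cv2.COLOR_RGB2HSV);m=((abs(g[...,0].astype(int)-65)<15)&(g[...,1]>100)).astype(np.uint8)
for q in cv2.findContours(m,0,1)[0]:
    if cv2.contourArea(q)>300: print("glass",cv2.boundingRect(q))
E
```

```text
wrist plate [[189.0, -73.0], [450.0, -71.0], [411.0, 118.0], [224.0, 117.0]] bartop [[256.0, 4.0], [382.0, 5.0], [378.0, 37.0], [259.0, 37.0]]
 wood [[639, 368], [563, 368], [561, 374], [283, 374], [280, 387], [639, 388]]
 wood [[542, 283], [528, 299], [548, 300], [557, 326], [552, 338], [533, 341], [544, 354], [559, 356]]
 wood [[94, 284], [77, 286], [65, 308], [64, 342], [74, 356], [89, 354], [100, 341], [82, 339]]
 wood [[189, 130], [192, 141], [215, 146], [251, 142], [426, 148], [440, 145], [444, 136], [442, 129]]
 wood [[0, 50], [0, 132], [15, 133], [19, 128], [13, 122], [16, 113]]
 wood [[259, 2], [261, 37], [376, 36], [375, 0]]
 line [258.0, 11.0, 374.0, 12.0]
 line [233.0, 126.0, 426.0, 129.0]
 line [373.0, 40.0, 259.0, 39.0]
 line [416.0, 91.0, 429.0, 28.0]
 line [385.0, 17.0, 414.0, 90.0]
 line [227.0, 119.0, 307.0, 120.0]
side plate [[284.0, 280.0], [235.0, 248.0], [273.0, 257.0], [321.0, 286.0]] bartop [[287.0, 254.0], [264.0, 240.0], [269.0, 242.0], [293.0, 256.0]]
 wood [[49, 434], [78, 479], [196, 479], [115, 391]]
 wood [[211, 339], [166, 384], [236, 421], [276, 368]]
[... 1679 characters left out ...]
]]
 wood [[447, 15], [446, 24], [487, 28], [490, 16]]
 wood [[575, 4], [571, 19], [599, 21], [601, 5]]
 wood [[571, 3], [550, 4], [546, 11], [540, 5], [520, 6], [518, 14], [567, 18]]
 line [230.0, 261.0, 251.0, 275.0]
 line [292.0, 256.0, 266.0, 242.0]
 line [280.0, 277.0, 247.0, 255.0]
 line [287.0, 283.0, 319.0, 289.0]
 line [250.0, 277.0, 284.0, 299.0]
 line [320.0, 286.0, 286.0, 280.0]
 line [332.0, 296.0, 294.0, 290.0]
 line [335.0, 293.0, 312.0, 278.0]
 line [224.0, 248.0, 291.0, 295.0]
 line [258.0, 258.0, 281.0, 273.0]
 line [286.0, 246.0, 306.0, 258.0]
 line [237.0, 251.0, 282.0, 281.0]
glass (0, 257, 39, 76)
glass (49, 200, 94, 122)
glass (245, 153, 20, 73)
glass (282, 144, 17, 60)
```

The plate edges match a flat hang to within about 3 px in both views, and both bottles are upright. I'm handing the job in.

```bash
python3 -c "
from bench import job
print(job.close_job())"
```

```text
the job is handed in; nothing more can be done
None
```

The bottle stencil hangs on both easel pins, neck uphill and flat against the crate board to within about 3 pixels in the final images; it is released, both bottles are standing, the sun stencil was not touched, and the job was handed in at about 17 s.

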